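Unclip the topping caddy and hold its lid open for the refill

TASK

Open the topping caddy for its refill: squeeze the orange sprung clip open, lift it off the lugs that pinch the lid shut, and let it close well down on the front rim of the blue label bin, beside the green spare clip, leaving it there. Then raise the caddy's clear lid by its steel bar to 60 degrees from closed, never letting it drop, and finish while still holding it there by the bar with the fingers, since nothing else keeps it up. Leave the bowl, the red-capped jar and the lemon where they stand.

Things in the scene. Friction and masses are not known exactly. Their poses are not given: they have to be found in the camera images.
- caddy: Topping caddy, fixed to the counter: black box 190 mm deep (its x), 280 mm wide (its y), rim 85 mm high, six white cups inside. Origin: centre of the underside; x points from its front (bar and lugs, towards the robot) to its back (hinge), y to the left, z up. It stands left or right of the blue bin.
- lid_angle (a joint): Opening angle of the lid in rad: 0 shut, grows as the front edge rises, stop at 1.75. 60 degrees is 1.047. The hinge is free: the lid (about 0.4 kg with its bar) falls shut when let go.
- lid: The clear lid with black edges, 190 mm from hinge to front edge, 280 mm wide, 6 mm thick. Origin: middle of the hinge line; shut, its axes are those of the caddy and it runs 190 mm to -x; it turns about y with the lid's angle.
- lid_hinge (a point): Middle of the lid's hinge line, along the back of the caddy, 88 mm above the counter; the hinge line runs along the caddy's y. Axes are the caddy's.
- lid_bar (a point): Middle of the grab bar: round steel, 12 mm thick, 130 mm long along the caddy's y, 45 mm in front of the lid's front edge on two stays 60 mm either side (39 mm gap behind it). 235 mm from the hinge line and, lid shut, 4 mm above it, 92 mm above the counter. Being round it can turn between finger pads that stay upright.
- lugs (a point): Top middle of the two upright lugs at the left end of the caddy's front edge (105 mm left of its middle), one on the base, one on the lid, together 6 mm thick along the caddy's x, 36 mm wide, tops 120 mm above the counter. The clip pinches them together with 20 mm of jaw over them.
- clip: Orange sprung peg-like clip, 50 g, 30 mm wide along its y. Origin: on the coil spring's axis. z points up to two finger tabs that face its -x and +x, end 45 mm above the origin and are 48 mm apart outside at the top, 41 mm at 33 mm up; the black jaws reach 40 mm below. At the start it sits on the lugs, origin 140 mm above the counter. The frame goes with the -x lever (leans 0.2 rad when squeezed).
- clip_jaws (a point): Middle of the clip's jaw pads (20 mm high, 30 mm wide), 30 mm below the clip's origin. Pinching the tabs together from above, along the clip's x, opens the jaws; let go, they spring shut on what is between them.
- clip_jaw (a joint): Angle between the clip's levers, rad: 0 on a 6 mm thickness as at the start, about -0.03 on the 5 mm bin wall, -0.12 empty, 0.40 squeezed to its stop (jaw tips 22 mm apart). The tabs take about 7 N to begin to open and 12 N at the stop; 20 to 25 N of grip squeezes it fully and carries it.
- label_bin: Blue open bin, fixed to the counter, 130 mm deep (its x), 170 mm wide (its y), 85 mm high, walls 5 mm, label tape and a pen in it. Origin: centre of the underside; x points from its front (towards the robot) to its back, y to the left. A fixed green spare clip of the same kind sits on its front rim 52 mm left of the middle, 65 mm high above the rim.
- rim_spot (a point): Middle of the free stretch of the bin's front rim: top of the front wall (5 mm thick along x), 85 mm above the counter, 25 mm right of the wall's middle. The clip may sit up to 40 mm either side along y. With 20 mm of jaw over the rim the clip's origin is 20 mm above this point; the coil meets the rim at 6 mm. Axes are the bin's.
- pepper_jar: pepper jar with a red cap, 45 mm across and 106 mm high, standing at the left; leave it alone
- glass_bowl: small pale bowl, 114 mm across and 47 mm high, standing near the counter's front edge in the middle; leave it alone
- lemon: a lemon, 78x55x56 mm, lying near the counter's front edge at the right; leave it alone
Things that resemble listed ones, but are neither listed nor needed, are in the scene too. Of the things shaped like the clip, the orange one is meant.

How it is judged:
By the outcome, as a careful person would: the job done as asked, in the order asked, and still so for the second after the job is handed in, while the arm keeps its last pose, push and grip.
It also fails if it takes over 58 s, if anything falls off the work surface, if the arm or the gripper's body presses on something with over 40 N, if the wrist force passes 120 N, or if a joint passes its speed limit or range.

ROBOT

A 6-joint arm with a two-finger parallel gripper is mounted at the origin on a cart in front of the work surface, level with it; the furniture and walls round the work are solid. World frame = base frame: x ahead of the robot, y to its left, z up, the work surface at z = 0. Lengths are in mm, angles in rad, forces in N, time in s.
With the tool pointing down it reaches from about 275 to 725 mm from the base axis. Payload 5.6 kg.
Tool frame: the origin (TCP) lies between the finger pads; the fingertips stand 25 mm ahead of it and the grasp point (between the pads) lies 6 mm ahead of it; z points along the fingers, y is the line along which they close (so a half turn about z gives the same grasp; the last joint's range is limited). The gripper opens to 85 mm and grips with 20 to 120 N. Pads are 22 mm wide; open, the fingers measure 114 mm over their backs; the gripper's body (76 mm by 85 mm) begins 54 mm behind the grasp point. The pads swing forward as they close: fully open they stand 13 mm farther back than shut.
Start: joints at [0.285, 0.255, 0.108, 0, -1.424, -0.285], TCP at [549.994, 0.025, 234.683] pointing down, gripper open.
Joint ranges: [-2.95, 2.95], [-1.21, 1.97], [-1.09, 1.5], [-2.87, 1.71], [-2.94, -0.07], [-3.05, 3.05]. Speed limits (rad/s): [2.57, 2.57, 3.14, 3.14, 3.14, 3.14].

INTERFACE

Orientations are given as a unit quaternion [x, y, z, w].
In Python, from rig import env, imaging, job, finder gives the robot as it stands.
- The arm moves only by the shell command python3 -m creep 'ROWS' [FORCE]. ROWS is JSON, a list of rows, each an object of numbers: "tx", "ty", "tz": the shift along the world's x, y, z in mm; "ax", "ay", "az": the turn, a rotation vector about the world's x, y, z in rad; "hand": the finger opening in mm, from 0 to 85.4. A call has 1 to 8 rows; each row is the pose to reach, as a shift and turn from the pose commanded when the call began; what a row does not reach only later rows make up. A row lasts 1/10 s, in which the tool goes at most 50 mm and 8.59 degrees, less where a joint would pass 70% of its speed; a pose out of reach is approached as far as the arm can. A call with a gripper value outside its range is refused whole. The fingers move at their own pace and stop on an object; FORCE is the grip in N (left out, the last holds). Time passes only in rows, so rows that repeat a pose let the fingers close. It gives the time, the measured TCP pose, the force, the opening and the grip force at its end, in the units of the state.
- env.observe(): the state, without advancing time (a new reading comes with each control period).
- imaging.grab_frame(name): name is "scene" or "side" or "wrist"; returns (picture, depth): 420x560x3 uint8, blue, green, red; 420x560 float32, mm along the optical axis (not along the pixel's ray), 0 where there is no reading.
- imaging.calibration(name): a dict with "mtx" (3x3 intrinsics, pixels), "origin" and "orientation" of the camera in the world; the wrist camera has in their place "hand_eye" (4x4, takes a point from camera to tool coordinates, whose origin is the TCP and whose axes are the flange's). Camera axes: x right, y down, z forward; pixel columns grow to the right and rows downward; lengths in mm; the calibration is good to about 2 mm. A picture is of the moment at which its call begins: read the wrist's pose just before it. calibration takes no time and is no camera call.
- job.finish_job(): hands the job in; it is judged then, once.
Trained networks look in the newest picture that a camera, given by its name, has taken for a name from the list of things; names that differ only in an ending like _2 or _b are one class to them, and where a whole thing is asked for, a point or a joint stands for the part that bears it (a point fixed in the world has none). Each returns a list of dicts, best first, with "confidence" (0 to 1); they miss things now and then, are a little off and sometimes report something else, mostly with a low value. They report only what shows in the picture. A call takes as long as a camera call. They do not tell look-alikes from the thing itself.
- finder.cut_out(camera, query): "pixels" (420x560 bool, what is visible of it) and "extent" ([centre column, centre row, width, height] in pixels, round what is visible of it).
- finder.mark_of(camera, query): "location" ([column, row] in pixels: a listed point, or the origin of a listed thing).
The state is a dict: "time": time; "joint_pos": joint angles; "qvel": joint speeds; "joint_torque": joint torques, N m; "tcp_pos": TCP position; "tool_rot": TCP orientation; "ft_force": force on the tool from outside, world axes, zero at the start; "moment": the same for the moment, N m; "width": finger opening in mm; "gripper_force": force on a finger pad.
Only numpy, scipy, OpenCV 4.12 (cv2) and the standard library are available. Lean on these libraries where they do the work, as an engineer would, in place of code of your own. Each camera call takes 0.05 s, during which the arm holds its last target. There are 200 camera calls.

## Working session

There is one attempt and no reset: what is moved stays moved. The work goes in short steps, Python scripts to look and compute and a shell command to move; the robot and the scene stay as the last step left them, time stands still between calls to the robot, and variables do not carry over. Pictures are saved under pics/ and viewed, at most 10 in all, crops included, and the job is handed in when it is done.

```bash
ls; mkdir -p pics
cat > h.py <<'E'
import numpy as np, cv2
from rig import env, imaging, job, finder
from scipy.spatial.transform import Rotation as R
def cam(name):
    c=imaging.calibration(name); K=np.array(c["mtx"])
    if "hand_eye" in c:
        s=env.observe(); T=np.eye(4); T[:3,:3]=R.from_quat(s["tool_rot"]).as_matrix(); T[:3,3]=s["tcp_pos"]
        T=T@np.array(c["hand_eye"])
    else:
        T=np.eye(4); o=np.array(c["orientation"]); T[:3,:3]=R.from_quat(o).as_matrix() if o.size==4 else o.reshape(3,3); T[:3,3]=c["origin"]
    return K,T
def pt(K,T,u,v,d):
    return (T@np.append(np.linalg.inv(K)@[u,v,1]*d,1))[:3]
def cloud(K,T,dep):
    v,u=np.mgrid[:dep.shape[0],:dep.shape[1]]
    p=np.stack([u,v,np.ones_like(u)],-1)@np.linalg.inv(K).T*dep[...,None]
    return p@T[:3,:3].T+T[:3,3]
def proj(K,T,p):
    q=np.linalg.inv(T)@np.append(p,1); q=K@q[:3]; return q[:2]/q[2]
E
python3 - <<'E'
from h import *
ims=[]
for n in ["scene","side"]:
    K,T=cam(n); im,d=imaging.grab_frame(n); cv2.imwrite(f"pics/{n}0.png",im); np.save(f"{n}0.npy",d)
    print(n,T[:3,3].round())
    for q in ["clip","lugs","lid_bar","lid_hinge","rim_spot","clip_jaws","label_bin","caddy"]:
        for r in finder.mark_of(n,q)[:3]:
            u,v=r["location"]; dd=d[int(round(min(v,419))),int(round(min(u,559)))]
            print(q,round(r["confidence"],2),np.round([u,v]),pt(K,T,u,v,dd).round())
print(env.observe())
E
```

```text
pics
scene [-415.  679. 1068.]
clip 0.71 [291. 208.] [544.  17.  42.]
clip 0.66 [223. 239.] [423. 341. 168.]
clip 0.58 [317. 210.] [470. -45.  53.]
lugs 0.83 [220. 244.] [433. 349. 141.]
lid_bar 0.63 [258. 241.] [418. 229.  97.]
lid_hinge 0.81 [216. 210.] [632. 268.  91.]
lid_hinge 0.17 [225. 240.] [429. 333. 153.]
rim_spot 0.58 [220. 240.] [444. 342. 145.]
rim_spot 0.55 [172. 272.] [527. 489.  14.]
clip_jaws 0.52 [290. 212.] [548.  20.  22.]
clip_jaws 0.5 [221. 250.] [434. 349. 116.]
clip_jaws 0.48 [314. 214.] [501. -57.   4.]
label_bin 0.82 [340. 187.] [ 98. 204. 516.]
caddy 0.73 [233. 244.] [450. 299.  99.]
caddy 0.18 [223. 246.] [431. 341. 129.]
side [-231. -119. 1258.]
clip 0.56 [318. 240.] [490. -42.  22.]
rim_spot 0.59 [386. 240.] [ 559. -247.    6.]
clip_jaws 0.54 [302. 219.] [541.  22.  35.]
clip_jaws 0.49 [321. 242.] [476. -54.  40.]
label_bin 0.69 [379. 239.] [ 524. -220.   60.]
caddy 0.17 [373. 299.] [ 333. -237.   49.]
{'time': 0.9, 'joint_pos': array([ 2.84576729e-01,  2.55086004e-01,  1.08232009e-01,  2.02132469e-05,
       -1.42390854e+00, -2.84587219e-01]), 'qvel': array([ 0.00013005,  0.00025159,  0.00151544,  0.00216866,  0.00057344,
       -0.00046986]), 'joint_torque': array([-7.54526263e-04, -3.86396778e+01,  2.38068330e+01,  5.36802113e+00,
       -6.34973421e-04,  2.49786427e-05]), 'tcp_pos': array([5.50004742e+02, 7.64207911e-03, 2.34706319e+02]), 'tool_rot': array([-7.07104118e-01,  7.07109444e-01, -1.68822885e-05,  1.00203283e-05]), 'ft_force': array([-0.54669323, -0.25074952, -0.90227632]), 'moment': array([-0.01698651,  0.02207279,  0.00823059]), 'gripper_force': 0.0, 'width': 85.3354137164609}
```

```bash
python3 -c "
import cv2,numpy as np
a=cv2.imread('pics/scene0.png')[120:380,100:480];b=cv2.imread('pics/side0.png')[120:380,100:480]
cv2.imwrite('pics/both.png',cv2.resize(np.vstack([a,b]),None,fx=1.15,fy=1.15,interpolation=cv2.INTER_CUBIC))"
```

```text
(no output)
```

View pics/both.png

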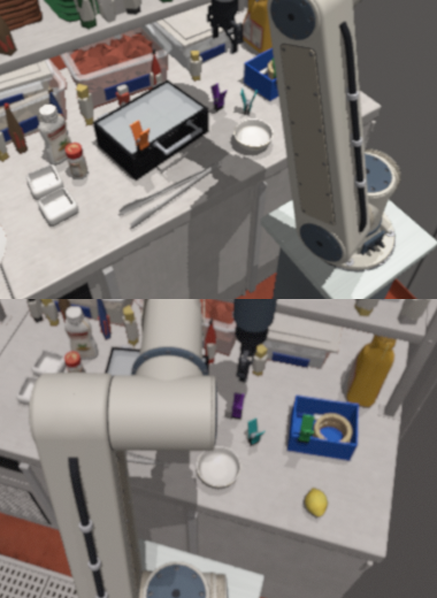

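The scene picture shows the caddy on the left, with its bar at (258,241). Clip look-alikes:
- Orange on the caddy lugs, scene (223,239)
- Purple on the counter, scene (290,204)
- Teal on the counter, scene (316,209)
- Green on the bin rim, side (367,232)

The orange one is meant. The bin is on the right, at side (382,238).

```bash
python3 - <<'E'
from h import *
print(imaging.calibration("wrist"))
E
python3 -m creep '[{"tx":-20,"ty":-45,"tz":15},{"tx":-40,"ty":-90,"tz":30},{"tx":-60,"ty":-130,"tz":50},{"tx":-80,"ty":-170,"tz":70},{"tx":-90,"ty":-200,"tz":85},{"tx":-90,"ty":-200,"tz":85},{"tx":-90,"ty":-200,"tz":85}]' 20
```

```text
{'mtx': array([[350.24994714,   0.        , 283.57557041],
       [  0.        , 350.24994714, 210.86243454],
       [  0.        ,   0.        ,   1.        ]]), 'hand_eye': array([[-5.00834884e-04, -9.58459900e-01, -2.85226874e-01,
         7.23477525e+01],
       [ 9.99999685e-01, -3.04424410e-04, -7.32946844e-04,
        -1.41847398e+00],
       [ 6.15670135e-04, -2.85227152e-01,  9.58459750e-01,
        -1.38094807e+02],
       [ 0.00000000e+00,  0.00000000e+00,  0.00000000e+00,
         1.00000000e+00]])}schema error: expected keys tx, ty, tz, ax, ay, az, hand
```

```bash
python3 -m creep '[{"tx":-20,"ty":-45,"tz":15,"ax":0,"ay":0,"az":0,"hand":85},{"tx":-35,"ty":-90,"tz":30,"ax":0,"ay":0,"az":0,"hand":85},{"tx":-50,"ty":-130,"tz":50,"ax":0,"ay":0,"az":0,"hand":85},{"tx":-50,"ty":-170,"tz":70,"ax":0,"ay":0,"az":0,"hand":85},{"tx":-50,"ty":-200,"tz":85,"ax":0,"ay":0,"az":0,"hand":85},{"tx":-50,"ty":-200,"tz":85,"ax":0,"ay":0,"az":0,"hand":85},{"tx":-50,"ty":-200,"tz":85,"ax":0,"ay":0,"az":0,"hand":85}]' 20
cat > look.py <<'E'
import sys; from h import *
tag=sys.argv[1]; K,T=cam("wrist"); im,d=imaging.grab_frame("wrist")
cv2.imwrite(f"pics/{tag}.png",im); np.savez(f"{tag}.npz",d=d,K=K,T=T)
for q in sys.argv[2:]:
    for r in finder.mark_of("wrist",q)[:2]:
        u,v=r["location"]; dd=d[int(np.clip(round(v),0,419)),int(np.clip(round(u),0,559))]
        print(q,round(r["confidence"],2),np.round([u,v]),pt(K,T,u,v,dd).round(1))
E
python3 look.py w1 rim_spot label_bin clip
```

```text
time: 1.6
tcp_pos: [500.0, -200.3, 319.5]
tool_rot: [-0.707, 0.708, 0.0, 0.0]
ft_force: [0.0, 0.4, -0.0]
width: 85.0
gripper_force: 0.0
rim_spot 0.61 [280. 125.] [ 505.4 -254.    82.9]
clip 0.77 [240. 324.] [562.3  14.1  41.3]
clip 0.61 [292. 279.] [491.5 -55.8  43. ]
```

View pics/w1.png

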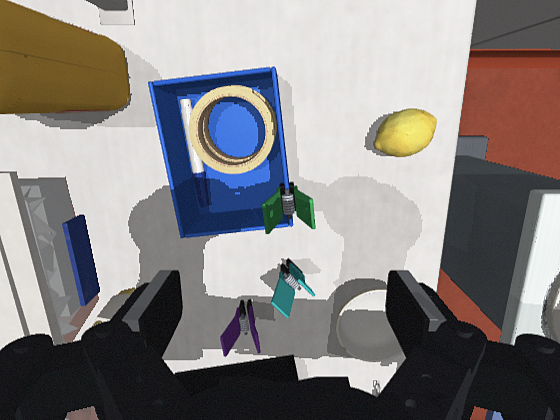

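This shows the bin with its front wall on the right, running from (276,70) to (292,228). The green clip is at (288,200), and the free rim is around (280,125).

```bash
cat > bin.py <<'E'
from h import *
import sys
z=np.load(sys.argv[1]+'.npz'); im=cv2.imread(f'pics/{sys.argv[1]}.png').astype(int); P=cloud(z['K'],z['T'],z['d'])
b=(im[...,0]>im[...,2]*1.6)&(im[...,0]>im[...,1]*1.3)
m=b&(P[...,2]>78)&(P[...,2]<92)&(P[...,0]>400)&(P[...,1]<-50)&(P[...,1]>-420)
m=cv2.morphologyEx(m.astype(np.uint8),cv2.MORPH_OPEN,np.ones((2,2)))>0
Q=P[m]; print(len(Q),Q.min(0),Q.max(0), np.median(Q[:,2]))
r=cv2.minAreaRect(Q[:,:2].astype(np.float32)); print(r, cv2.boxPoints(r))
# front wall points
c,(w,h),a=r
bx=cv2.boxPoints(r); e=sorted([(bx[i]+bx[(i+1)%4])[0]/2 for i in range(4)]); i=np.argmin([(bx[i]+bx[(i+1)%4])[0] for i in range(4)])
p,q=bx[i],bx[(i+1)%4]
if p[1]>q[1]: p,q=q,p
t=(q-p)/np.linalg.norm(q-p); n=np.array([t[1],-t[0]])
s=(Q[:,:2]-p)@n; F=Q[(s<12)&(s>-1)]
print('front',len(F),'t',t,'yaw',np.arctan2(-t[0],t[1]),'len',np.linalg.norm(q-p)); k=np.polyfit(F[:,1],F[:,0],1); print('x at y',k, 'yaw',np.arctan(-k[0]),'z',np.median(F[:,2]))
mid=(p+q)/2+n*2.5; spot=mid-25*t; print('mid',mid,'spot',spot)
E
python3 bin.py w1
```

```text
2566 [ 488.86640286 -316.56029353   -3.37163492] [643.93603056 -96.78928557 457.57447251] 83.01798497621243
((574.4271850585938, -206.46493530273438), (157.079345703125, 208.61936950683594), 4.857666015625) [[ 487.3366  -109.18071]
 [ 505.00262 -317.05075]
 [ 661.51776 -303.74915]
 [ 643.85175  -95.87912]]
front 665 t [-0.08468061  0.99640816] yaw 0.08478214 len 208.61937
x at y [-1.01452623e-01  4.79448710e+02] yaw 0.10110668555944408 z 83.23449034558581
mid [ 498.66064 -212.90402] spot [ 500.77765 -237.81422]
```

```bash
python3 -m creep '[{"tx":-20,"ty":45,"tz":0,"ax":0,"ay":0,"az":0,"hand":85},{"tx":-40,"ty":90,"tz":0,"ax":0,"ay":0,"az":0,"hand":85},{"tx":-60,"ty":135,"tz":0,"ax":0,"ay":0,"az":0,"hand":85},{"tx":-70,"ty":180,"tz":10,"ax":0,"ay":0,"az":0.08,"hand":85},{"tx":-70,"ty":225,"tz":20,"ax":0,"ay":0,"az":0.16,"hand":85},{"tx":-70,"ty":270,"tz":20,"ax":0,"ay":0,"az":0.18,"hand":85},{"tx":-70,"ty":315,"tz":20,"ax":0,"ay":0,"az":0.18,"hand":85},{"tx":-70,"ty":360,"tz":20,"ax":0,"ay":0,"az":0.18,"hand":85}]' 20
python3 -m creep '[{"tx":0,"ty":45,"tz":0,"ax":0,"ay":0,"az":0,"hand":85},{"tx":0,"ty":70,"tz":0,"ax":0,"ay":0,"az":0,"hand":85},{"tx":0,"ty":70,"tz":0,"ax":0,"ay":0,"az":0,"hand":85},{"tx":0,"ty":70,"tz":0,"ax":0,"ay":0,"az":0,"hand":85}]' 20
python3 look.py w2 clip clip_jaws lugs lid_bar lid_hinge
```

```text
time: 2.6
tcp_pos: [429.0, 162.5, 339.8]
tool_rot: [0.768, -0.64, 0.0, -0.0]
ft_force: [1.8, 0.1, 0.1]
width: 84.8
gripper_force: 0.0
time: 3.0
tcp_pos: [429.4, 230.9, 339.2]
tool_rot: [0.769, -0.64, 0.0, 0.001]
ft_force: [0.1, 0.6, 0.6]
width: 85.0
gripper_force: 0.0
clip 0.89 [252. 277.] [445.3 334.4 143.1]
clip_jaws 0.91 [254. 262.] [446.  319.4 137.6]
clip_jaws 0.23 [ 86. 173.] [646.  268.4  94.6]
lugs 0.64 [253. 267.] [446.6 324.8 140.1]
lid_bar 0.79 [296. 171.] [418.4 223.8  96.5]
lid_hinge 0.87 [ 87. 171.] [644.5 265.5  94.8]
lid_hinge 0.5 [190. 162.] [534.9 235.6  92.4]
```

View pics/w2.png

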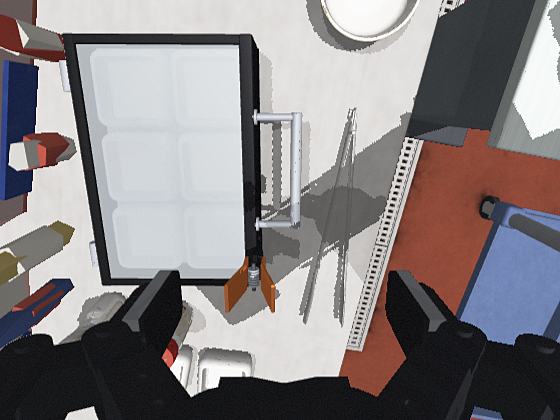

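The caddy seen from above. The bar is vertical at column 296, rows 115–225, and the orange clip's tabs flare at (237,287) and (268,290) on the left end of the front edge.

```bash
cat > meas.py <<'E'
from h import *
import sys
t=sys.argv[1]
z=np.load(t+'.npz'); im=cv2.imread(f'pics/{t}.png').astype(int); P=cloud(z['K'],z['T'],z['d']); x,y,Z=P[...,0],P[...,1],P[...,2]
def line(Q,n):
    l=cv2.fitLine(Q[:,:2].astype(np.float32),cv2.DIST_HUBER,0,.01,.01).ravel(); d=l[:2]*np.sign(l[1]); c=l[2:]
    s=(Q[:,:2]-c)@d; off=(Q[:,:2]-c)@[d[1],-d[0]]
    lo,hi=np.percentile(s,[.5,99.5]); print(n,len(Q),'yaw %.3f'%np.arctan2(-d[0],d[1]),'mid',(c+d*(lo+hi)/2).round(1),'len %.0f'%(hi-lo),'std %.1f'%off.std(),'z',np.percentile(Q[:,2],[10,50,90]).round(1))
o=(im[...,2]>120)&(im[...,2]>im[...,0]*2.2)&(im[...,2]>im[...,1]*1.4)&(Z>110)&(Z<200)&(np.hypot(x-445,y-340)<70)
if o.sum()>50:
    Q=P[o]; print('orange',Q.min(0).round(),Q.max(0).round()); T=Q[Q[:,2]>174]; 
    km=cv2.kmeans(T[:,:2].astype(np.float32),2,None,(3,50,.1),5,0); print('tab tops',km[2].round(1),np.bincount(km[1].ravel()),km[2].mean(0),T[:,2].max())
    for i in range(2):
        line(T[km[1].ravel()==i],'tab')
g=(Z>86)&(Z<103)&(x<433)&(x>385)&(y>130)&(y<300)
if g.sum()>50: line(P[g],'bar')
e=(Z>86)&(Z<98)&(x>440)&(x<680)&(y>80)&(y<400)&(im.max(-1)<70)
if e.sum()>50:
    r=cv2.minAreaRect(P[e][:,:2].astype(np.float32)); print('lid rect',r)
b=(im[...,0]>im[...,2]*1.6)&(im[...,0]>im[...,1]*1.3)&(Z>79)&(Z<88)&(y<-100)&(y>-330)&(x>470)&(x<700)
if b.sum()>300:
    Q=P[b]; f=Q[np.abs(Q[:,0]-(479.4-.1015*Q[:,1]))<7]; line(f,'binfront')
    bk=Q[Q[:,0]-(479.4-.1015*Q[:,1])>110]; line(bk,'binback'); h=np.percentile(Q[:,:2],[1,99],axis=0); print(h)
E
python3 meas.py w2; python3 meas.py w1
```

```text
orange [419. 317. 119.] [470. 353. 186.]
tab tops [[424.7 329.8]
 [465.9 339.3]] [152  95] [445.31326 334.51968] 185.81501292259202
tab 152 yaw 0.206 mid [424.  331.5] len 29 std 1.9 z [175.1 183.7 184.7]
tab 95 yaw 0.177 mid [465.9 339.1] len 28 std 1.0 z [183.4 184.1 184.9]
bar 1341 yaw 0.147 mid [419.4 226.1] len 128 std 5.3 z [92.9 95.4 97. ]
lid rect ((555.02978515625, 251.16445922851562), (192.38108825683594, 279.3424072265625), 10.588404655456543)
binfront 654 yaw 0.109 mid [ 503.1 -227.3] len 167 std 1.7 z [82.  83.4 84.5]
binback 969 yaw 0.109 mid [ 625.9 -213.7] len 167 std 3.4 z [80.7 83.2 84.4]
[[ 494.81169053 -308.59815034]
 [ 635.91511647 -132.53089033]]
```

```bash
python3 -m creep '[{"tx":7,"ty":40,"tz":-20,"ax":0,"ay":0,"az":0,"hand":85},{"tx":15,"ty":75,"tz":-45,"ax":0,"ay":0,"az":0.005,"hand":85},{"tx":15,"ty":105,"tz":-70,"ax":0,"ay":0,"az":0.005,"hand":85},{"tx":15,"ty":105,"tz":-90,"ax":0,"ay":0,"az":0.005,"hand":85},{"tx":15,"ty":105,"tz":-90,"ax":0,"ay":0,"az":0.005,"hand":85},{"tx":15,"ty":105,"tz":-90,"ax":0,"ay":0,"az":0.005,"hand":85}]' 25
python3 look.py w3 clip clip_jaws lugs lid_bar; python3 meas.py w3; python3 -c "
import cv2;cv2.imwrite('pics/w3c.png',cv2.imread('pics/w3.png')[100:380,130:430])"
```

```text
time: 3.9
tcp_pos: [445.4, 334.4, 250.6]
tool_rot: [0.769, -0.639, 0.0, -0.0]
ft_force: [1.0, -0.5, 0.8]
width: 84.9
gripper_force: 0.0
clip 0.89 [287. 211.] [444.5 334.1 144.8]
clip_jaws 0.77 [286. 200.] [446.7 326.7 143.3]
lid_bar 0.62 [343.  72.] [419.8 229.8  96.3]
orange [420. 317. 121.] [469. 354. 186.]
tab tops [[424.6 327.7]
 [465.7 335.2]] [275 281] [445.12015 331.448  ] 186.12488448407055
tab 275 yaw 0.259 mid [423.5 331.6] len 29 std 1.5 z [177.5 183.9 184.9]
tab 281 yaw 0.097 mid [465.3 339.2] len 29 std 1.5 z [177.3 184.  185. ]
bar 2487 yaw 0.151 mid [418.4 234.8] len 110 std 5.3 z [93.  95.5 97. ]
lid rect ((546.5841064453125, 296.2728271484375), (192.75587463378906, 187.73675537109375), 10.231820106506348)
```

View pics/w3c.png

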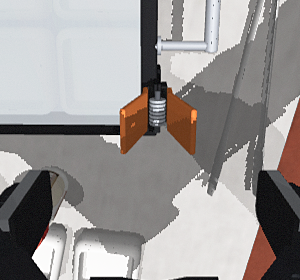

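Crop: the orange clip is on the lugs at crop (157,110), full image (287,211). It is the right one and lies centred between the fingers.

```bash
python3 -m creep '[{"tx":-1,"ty":1,"tz":-30,"ax":0,"ay":0,"az":0,"hand":85},{"tx":-1,"ty":1,"tz":-55,"ax":0,"ay":0,"az":0,"hand":85},{"tx":-1,"ty":1,"tz":-69,"ax":0,"ay":0,"az":0,"hand":85},{"tx":-1,"ty":1,"tz":-69,"ax":0,"ay":0,"az":0,"hand":70},{"tx":-1,"ty":1,"tz":-69,"ax":0,"ay":0,"az":0,"hand":55},{"tx":-1,"ty":1,"tz":-69,"ax":0,"ay":0,"az":0,"hand":45},{"tx":-1,"ty":1,"tz":-69,"ax":0,"ay":0,"az":0,"hand":30},{"tx":-1,"ty":1,"tz":-69,"ax":0,"ay":0,"az":0,"hand":15}]' 25
python3 -m creep '[{"tx":0,"ty":0,"tz":0,"ax":0,"ay":0,"az":0,"hand":10},{"tx":0,"ty":0,"tz":0,"ax":0,"ay":0,"az":0,"hand":10},{"tx":0,"ty":0,"tz":0,"ax":0,"ay":0,"az":0,"hand":10},{"tx":0,"ty":0,"tz":0,"ax":0,"ay":0,"az":0,"hand":10}]' 25
```

```text
time: 4.95
tcp_pos: [445.0, 336.7, 183.0]
tool_rot: [0.77, -0.639, 0.0, -0.002]
ft_force: [-0.5, 0.6, 6.5]
width: 27.6
gripper_force: 27.0
time: 5.35
tcp_pos: [445.0, 336.7, 183.0]
tool_rot: [0.77, -0.639, 0.0, -0.002]
ft_force: [-1.5, 0.3, 5.7]
width: 27.5
gripper_force: 27.0
```

```bash
python3 -m creep '[{"tx":0,"ty":0,"tz":10,"ax":0,"ay":0,"az":0,"hand":10},{"tx":0,"ty":0,"tz":20,"ax":0,"ay":0,"az":0,"hand":10},{"tx":0,"ty":0,"tz":35,"ax":0,"ay":0,"az":0,"hand":10},{"tx":0,"ty":0,"tz":55,"ax":0,"ay":0,"az":0,"hand":10},{"tx":0,"ty":0,"tz":75,"ax":0,"ay":0,"az":0,"hand":10},{"tx":0,"ty":0,"tz":75,"ax":0,"ay":0,"az":0,"hand":10},{"tx":0,"ty":0,"tz":75,"ax":0,"ay":0,"az":0,"hand":10}]' 25
python3 look.py w4 clip clip_jaws lugs
```

```text
time: 6.05
tcp_pos: [444.0, 336.3, 256.3]
tool_rot: [0.769, -0.639, -0.0, -0.001]
ft_force: [0.7, 0.0, -1.5]
width: 27.3
gripper_force: 26.5
clip 0.75 [288. 240.] [443.3 334.3 212.5]
clip_jaws 0.88 [304. 222.] [438.1 320.2 221.2]
clip_jaws 0.46 [289. 238.] [443.3 333.3 213.2]
lugs 0.91 [281. 198.] [447.4 341.7  95.7]
```

View pics/w4.png

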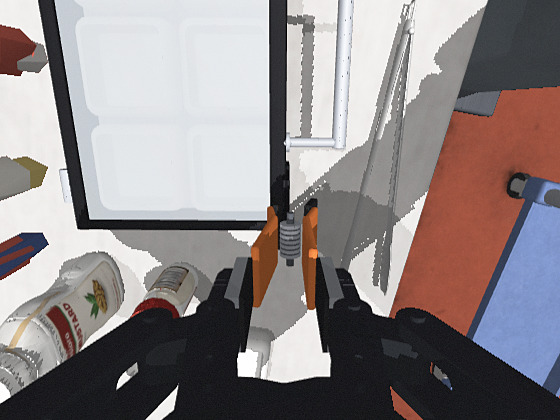

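The lift worked: the clip hangs between the fingers with its coil at (288,240), jaws open at (281,213) and (308,208), and the lugs are free at (283,180).

Run:
```python
from h import *
z=np.load('w4.npz'); im=cv2.imread('pics/w4.png').astype(int); P=cloud(z['K'],z['T'],z['d'])
s=env.observe(); M=R.from_quat(s["tool_rot"]).as_matrix()
L=(P-s["tcp_pos"])@M   # tool coords
o=(im[...,2]>120)&(im[...,2]>im[...,0]*2.2)&(im[...,2]>im[...,1]*1.4)&(P[...,2]>190)
sub=L[o]; print('orange tool min/max',np.percentile(sub,[1,99],axis=0).round(1))
for side in (-1,1):
    q=sub[sub[:,1]*side>0]; print(side,'top corner x-range/z', np.percentile(q,[1,50,99],axis=0).round(1).tolist())
for v in range(196,266,4):
    print(v,[tuple(L[v,u].round(0).astype(int)) for u in (289,280,309)])
```

```text
orange tool min/max [[ -13.8  -15.9 -139.4]
 [  72.5   17.3   63. ]]
-1 top corner x-range/z [[-13.8, -16.2, -139.4], [11.7, -12.8, 0.5], [72.5, -1.6, 64.0]]
1 top corner x-range/z [[-13.8, 8.3, -3.1], [9.8, 10.4, -1.0], [15.1, 17.5, 62.6]]
196 [(np.int64(2), np.int64(2), np.int64(137)), (np.int64(-3), np.int64(-6), np.int64(159)), (np.int64(-28), np.int64(27), np.int64(257))]
200 [(np.int64(-33), np.int64(4), np.int64(258)), (np.int64(-7), np.int64(-6), np.int64(161)), (np.int64(15), np.int64(14), np.int64(78))]
204 [(np.int64(-38), np.int64(4), np.int64(257)), (np.int64(-11), np.int64(-6), np.int64(160)), (np.int64(15), np.int64(13), np.int64(67))]
208 [(np.int64(-43), np.int64(4), np.int64(256)), (np.int64(12), np.int64(-4), np.int64(67)), (np.int64(13), np.int64(13), np.int64(66))]
212 [(np.int64(16), np.int64(1), np.int64(47)), (np.int64(10), np.int64(-4), np.int64(67)), (np.int64(14), np.int64(13), np.int64(54))]
216 [(np.int64(14), np.int64(1), np.int64(44)), (np.int64(7), np.int64(-4), np.int64(68)), (np.int64(14), np.int64(12), np.int64(47))]
220 [(np.int64(12), np.int64(1),
[... 888 characters left out ...]
9), np.int64(3))]
248 [(np.int64(-4), np.int64(1), np.int64(42)), (np.int64(-5), np.int64(-4), np.int64(46)), (np.int64(14), np.int64(9), np.int64(0))]
252 [(np.int64(-6), np.int64(1), np.int64(41)), (np.int64(-8), np.int64(-4), np.int64(46)), (np.int64(13), np.int64(9), np.int64(-1))]
256 [(np.int64(-8), np.int64(1), np.int64(41)), (np.int64(-103), np.int64(-7), np.int64(255)), (np.int64(11), np.int64(9), np.int64(-1))]
260 [(np.int64(-12), np.int64(1), np.int64(45)), (np.int64(-109), np.int64(-7), np.int64(255)), (np.int64(9), np.int64(9), np.int64(-1))]
264 [(np.int64(-15), np.int64(1), np.int64(46)), (np.int64(-114), np.int64(-7), np.int64(256)), (np.int64(8), np.int64(9), np.int64(-2))]
```

```bash
python3 - <<'E'
from h import *
z=np.load('w4.npz'); im=cv2.imread('pics/w4.png').astype(int); P=cloud(z['K'],z['T'],z['d'])
s=env.observe(); M=R.from_quat(s["tool_rot"]).as_matrix(); L=(P-s["tcp_pos"])@M
for v in (206,210): print([(u,L[v,u].round(0).astype(int).tolist()) for u in range(266,322,2) if 30<L[v,u,2]<100])
m=(L[...,2]>40)&(L[...,2]<95)&(abs(L[...,1])<30)&(abs(L[...,0])<20)&(im.max(-1)<110)
Q=L[m]; print(np.percentile(Q,[1,50,99],axis=0))
E
python3 -m creep '[{"tx":0,"ty":0,"tz":15,"ax":0,"ay":0,"az":0,"hand":10},{"tx":0,"ty":-20,"tz":30,"ax":0,"ay":0,"az":-0.02,"hand":10},{"tx":2,"ty":-60,"tz":30,"ax":0,"ay":0,"az":-0.04,"hand":10},{"tx":4,"ty":-105,"tz":30,"ax":0,"ay":0,"az":-0.076,"hand":10},{"tx":6,"ty":-150,"tz":30,"ax":0,"ay":0,"az":-0.076,"hand":10},{"tx":8,"ty":-195,"tz":30,"ax":0,"ay":0,"az":-0.076,"hand":10},{"tx":10,"ty":-240,"tz":30,"ax":0,"ay":0,"az":-0.076,"hand":10},{"tx":12,"ty":-285,"tz":30,"ax":0,"ay":0,"az":-0.076,"hand":10}]' 25
python3 -m creep '[{"tx":5,"ty":-45,"tz":0,"ax":0,"ay":0,"az":0,"hand":10},{"tx":10,"ty":-90,"tz":0,"ax":0,"ay":0,"az":0,"hand":10},{"tx":15,"ty":-135,"tz":0,"ax":0,"ay":0,"az":0,"hand":10},{"tx":20,"ty":-180,"tz":0,"ax":0,"ay":0,"az":0,"hand":10},{"tx":25,"ty":-200,"tz":0,"ax":0,"ay":0,"az":0,"hand":10},{"tx":25,"ty":-200,"tz":0,"ax":0,"ay":0,"az":0,"hand":10},{"tx":25,"ty":-200,"tz":0,"ax":0,"ay":0,"az":0,"hand":10}]' 25
python3 look.py w5 rim_spot clip clip_jaws; python3 meas.py w5
```

```text
[(268, [14, -12, 67]), (270, [14, -10, 66]), (272, [13, -9, 68]), (274, [14, -8, 67]), (276, [14, -7, 66]), (278, [14, -6, 67]), (280, [13, -4, 68]), (304, [14, 10, 66]), (306, [14, 11, 66]), (308, [14, 13, 65]), (310, [15, 14, 64]), (312, [14, 15, 67]), (314, [12, 17, 74]), (316, [10, 19, 79])]
[(268, [13, -11, 59]), (270, [14, -10, 58]), (272, [14, -9, 59]), (274, [11, -8, 67]), (276, [11, -7, 67]), (278, [11, -6, 67]), (280, [11, -4, 69]), (304, [11, 10, 66]), (306, [12, 12, 66]), (308, [11, 13, 67]), (310, [14, 13, 57]), (312, [14, 15, 59]), (314, [14, 16, 58]), (316, [13, 17, 62])]
[[-15.24088046 -10.37244741  41.41807299]
 [  6.38552697   0.35408559  46.14724677]
 [ 15.75598266  18.69914096  83.07537705]]
time: 7.05
tcp_pos: [455.3, 48.7, 286.0]
tool_rot: [0.744, -0.668, 0.0, -0.0]
ft_force: [0.8, 1.4, -0.8]
width: 27.6
gripper_force: 26.5
time: 7.75
tcp_pos: [480.5, -149.6, 285.6]
tool_rot: [0.744, -0.668, -0.0, 0.0]
ft_force: [0.5, 0.5, -0.8]
width: 27.3
gripper_force: 26.5
rim_spot 0.62 [274.  66.] [ 504.4 -261.7   20.2]
clip 0.86 [206. 299.] [ 508.5 -159.2  322.3]
clip 0.76 [291. 238.] [ 478.1 -153.3  242.9]
clip_jaws 0.94 [304. 224.] [ 472.8 -165.   252. ]
clip_jaws 0.63 [267. 245.] [ 490.7 -157.4  267.3]
lid rect ((587.031494140625, 119.58299255371094), (18.030834197998047, 9.379768371582031), 51.29287338256836)
binfront 882 yaw 0.108 mid [ 502.8 -225.8] len 164 std 1.7 z [82.  83.3 84.5]
binback 1324 yaw 0.112 mid [ 625.5 -212.1] len 166 std 3.0 z [80.5 83.2 84.5]
[[ 494.3643961  -306.06072208]
 [ 635.66338972 -131.92784414]]
```

```bash
python3 - <<'E'
from h import *
z=np.load('w1.npz'); P=cloud(z['K'],z['T'],z['d'])
n=np.array([.994,.109]);t=np.array([-.109,.994]); c=np.array([505.5,-252])
a=(P[...,:2]-c)@n; b=(P[...,:2]-c)@t
for lo in range(-40,45,10):
    print(lo,[ (np.round(np.percentile(P[...,2][(b>lo)&(b<lo+10)&(a>i)&(a<i+6)],90)) if ((b>lo)&(b<lo+10)&(a>i)&(a<i+6)).any() else None) for i in range(-4,44,6)])
E
python3 -m creep '[{"tx":10,"ty":-40,"tz":0,"ax":0,"ay":0,"az":0,"hand":10},{"tx":20,"ty":-80,"tz":0,"ax":0,"ay":0,"az":0,"hand":10},{"tx":29,"ty":-104,"tz":0,"ax":0,"ay":0,"az":0,"hand":10},{"tx":29,"ty":-104,"tz":-25,"ax":0,"ay":0,"az":0,"hand":10},{"tx":29,"ty":-104,"tz":-55,"ax":0,"ay":0,"az":0,"hand":10},{"tx":29,"ty":-104,"tz":-75,"ax":0,"ay":0,"az":0,"hand":10},{"tx":29,"ty":-104,"tz":-75,"ax":0,"ay":0,"az":0,"hand":10},{"tx":29,"ty":-104,"tz":-75,"ax":0,"ay":0,"az":0,"hand":10}]' 25
python3 look.py w6 clip
```

```text
-40 [np.float64(84.0), np.float64(83.0), np.float64(5.0), np.float64(36.0), np.float64(56.0), np.float64(55.0), np.float64(56.0), np.float64(55.0)]
-30 [np.float64(84.0), np.float64(83.0), np.float64(52.0), np.float64(55.0), np.float64(55.0), np.float64(55.0), np.float64(5.0), np.float64(5.0)]
-20 [np.float64(84.0), np.float64(83.0), np.float64(55.0), np.float64(56.0), np.float64(55.0), np.float64(5.0), np.float64(5.0), np.float64(5.0)]
-10 [np.float64(84.0), np.float64(82.0), np.float64(56.0), np.float64(55.0), np.float64(5.0), np.float64(5.0), np.float64(5.0), np.float64(5.0)]
0 [np.float64(84.0), np.float64(83.0), np.float64(55.0), np.float64(56.0), np.float64(5.0), np.float64(5.0), np.float64(5.0), np.float64(5.0)]
10 [np.float64(84.0), np.float64(82.0), np.float64(55.0), np.float64(55.0), np.float64(55.0), np.float64(5.0), np.float64(5.0), np.float64(5.0)]
20 [np.float64(84.0), np.float64(83.0), np.float64(56.0), np.float64(56.0), np.float64(55.0), np.float64(55.0), np.float64(394.0), np.float64(5.0)]
30 [np.float64(400.0), np.float64(401.0), np.float64(407.0), np.float64(407.0), np.float64(406.0), np.float64(405.0), np.float64(400.0), np.float64(394.0)]
40 [np.float64(400.0), np.float64(400.0), np.float64(399.0), np.float64(397.0), np.float64(392.0), np.float64(5.0), np.float64(55.0), np.float64(392.0)]
time: 8.75
tcp_pos: [510.3, -252.7, 211.6]
tool_rot: [0.745, -0.667, 0.0, 0.0]
ft_force: [0.1, 0.7, 0.9]
width: 27.5
gripper_force: 26.5
clip 0.92 [283. 374.] [491.1 -55.4  43.7]
clip 0.59 [289. 239.] [ 508.9 -255.3  168. ]
```

View pics/w6.png

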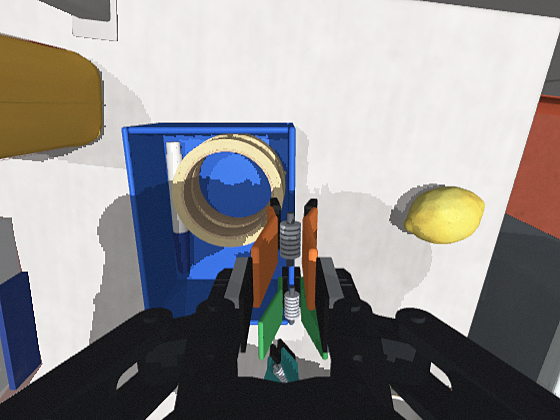

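The clip is over the rim. The jaws at (275,205) and (310,205) straddle the wall at column 293, and the green clip at (292,305) is clear.

```bash
python3 -m creep '[{"tx":0,"ty":0,"tz":-15,"ax":0,"ay":0,"az":0,"hand":10},{"tx":0,"ty":0,"tz":-30,"ax":0,"ay":0,"az":0,"hand":10},{"tx":0,"ty":0,"tz":-42,"ax":0,"ay":0,"az":0,"hand":10},{"tx":0,"ty":0,"tz":-52,"ax":0,"ay":0,"az":0,"hand":10},{"tx":0,"ty":0,"tz":-60,"ax":0,"ay":0,"az":0,"hand":10},{"tx":0,"ty":0,"tz":-64,"ax":0,"ay":0,"az":0,"hand":10},{"tx":0,"ty":0,"tz":-64,"ax":0,"ay":0,"az":0,"hand":10}]' 25
python3 look.py w7 clip
```

```text
time: 9.55
tcp_pos: [509.9, -253.0, 146.4]
tool_rot: [0.745, -0.668, -0.0, 0.0]
ft_force: [0.1, -0.8, -0.8]
width: 27.6
gripper_force: 26.5
clip 0.75 [291. 237.] [ 507.6 -256.9  103.9]
```

```bash
python3 -m creep '[{"tx":0,"ty":0,"tz":0,"ax":0,"ay":0,"az":0,"hand":32},{"tx":0,"ty":0,"tz":0,"ax":0,"ay":0,"az":0,"hand":38},{"tx":0,"ty":0,"tz":0,"ax":0,"ay":0,"az":0,"hand":44},{"tx":0,"ty":0,"tz":0,"ax":0,"ay":0,"az":0,"hand":52},{"tx":0,"ty":0,"tz":0,"ax":0,"ay":0,"az":0,"hand":65},{"tx":0,"ty":0,"tz":0,"ax":0,"ay":0,"az":0,"hand":75},{"tx":0,"ty":0,"tz":0,"ax":0,"ay":0,"az":0,"hand":75}]' 25
python3 -m creep '[{"tx":0,"ty":0,"tz":20,"ax":0,"ay":0,"az":0,"hand":75},{"tx":0,"ty":0,"tz":50,"ax":0,"ay":0,"az":0,"hand":75},{"tx":0,"ty":0,"tz":90,"ax":0,"ay":0,"az":0,"hand":75},{"tx":0,"ty":0,"tz":130,"ax":0,"ay":0,"az":0,"hand":80},{"tx":0,"ty":0,"tz":130,"ax":0,"ay":0,"az":0,"hand":80},{"tx":0,"ty":0,"tz":130,"ax":0,"ay":0,"az":0,"hand":80}]'
python3 look.py w8 clip clip_jaws
```

```text
time: 10.35
tcp_pos: [510.4, -253.0, 147.0]
tool_rot: [0.745, -0.667, 0.0, -0.0]
ft_force: [0.2, -0.5, -0.4]
width: 74.8
gripper_force: 0.0
time: 10.95
tcp_pos: [510.6, -253.0, 277.8]
tool_rot: [0.745, -0.668, 0.001, -0.001]
ft_force: [-0.2, 0.8, -1.1]
width: 79.8
gripper_force: 0.0
clip 0.86 [290. 188.] [ 507.3 -256.4  109.8]
clip 0.81 [280. 332.] [495.9 -59.   44.4]
clip_jaws 0.81 [230. 356.] [560.1  20.2  -0.6]
clip_jaws 0.79 [282. 323.] [495.  -67.3  36.3]
```

View pics/w8.png

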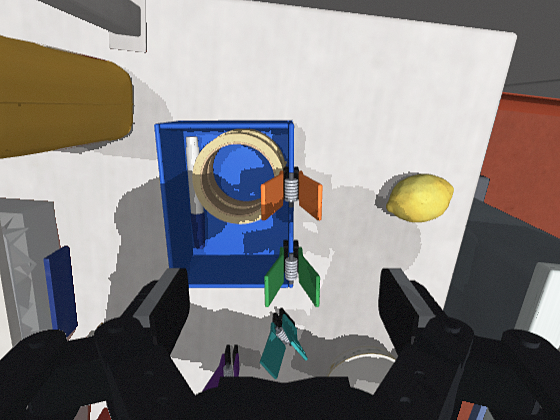

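The orange clip sits on the rim at (290,188) beside the green one at (291,265), level with it. Next is the bar.

```bash
python3 -m creep '[{"tx":-5,"ty":40,"tz":0,"ax":0,"ay":0,"az":0.02,"hand":80},{"tx":-15,"ty":85,"tz":0,"ax":0,"ay":0,"az":0.04,"hand":70},{"tx":-25,"ty":130,"tz":0,"ax":0,"ay":0,"az":0.06,"hand":60},{"tx":-40,"ty":175,"tz":0,"ax":0,"ay":0,"az":0.076,"hand":50},{"tx":-50,"ty":220,"tz":0,"ax":0,"ay":0,"az":0.076,"hand":45},{"tx":-60,"ty":265,"tz":0,"ax":0,"ay":0,"az":0.076,"hand":40},{"tx":-70,"ty":310,"tz":0,"ax":0,"ay":0,"az":0.076,"hand":36},{"tx":-80,"ty":355,"tz":0,"ax":0,"ay":0,"az":0.076,"hand":36}]'
python3 -m creep '[{"tx":-5,"ty":40,"tz":0,"ax":0,"ay":0,"az":0,"hand":36},{"tx":-8,"ty":80,"tz":-10,"ax":0,"ay":0,"az":0,"hand":36},{"tx":-11,"ty":110,"tz":-30,"ax":0,"ay":0,"az":0,"hand":36},{"tx":-13,"ty":124,"tz":-60,"ax":0,"ay":0,"az":0,"hand":36},{"tx":-13,"ty":124,"tz":-80,"ax":0,"ay":0,"az":0,"hand":36},{"tx":-13,"ty":124,"tz":-80,"ax":0,"ay":0,"az":0,"hand":36},{"tx":-13,"ty":124,"tz":-80,"ax":0,"ay":0,"az":0,"hand":36}]'
python3 look.py w9 lid_bar
python3 - <<'E'
from h import *
z=np.load('w9.npz'); P=cloud(z['K'],z['T'],z['d']); s=env.observe(); M=R.from_quat(s["tool_rot"]).as_matrix(); L=(P-s["tcp_pos"])@M
g=(P[...,2]>93)&(P[...,2]<103)&(abs(L[...,1])<20)&(abs(L[...,0])<50); Q=L[g]; print(len(Q),np.percentile(Q,[1,50,99],axis=0))
for v in range(150,300,25):
  row=[(u,L[v,u].round(1).tolist()) for u in range(240,330) if g[v,u]]; 
  if row: print(v,row[0],row[-1])
E
```

```text
time: 11.9
tcp_pos: [428.8, 103.5, 275.9]
tool_rot: [0.769, -0.639, -0.0, 0.001]
ft_force: [1.2, 0.4, -0.9]
width: 35.7
gripper_force: 0.0
time: 12.6
tcp_pos: [417.1, 225.6, 196.8]
tool_rot: [0.769, -0.639, 0.0, 0.001]
ft_force: [0.2, -0.3, 0.7]
width: 35.8
gripper_force: 0.0
lid_bar 0.69 [285. 212.] [418.  224.8  97.4]
1978 [[-48.71559123  -5.70235064 100.0792323 ]
 [  4.25747806  -0.37858542 102.06883   ]
 [ 49.04740957   4.75285977 104.74466944]]
150 (277, [44.8, -5.1, 103.4]) (291, [44.8, 4.4, 103.7])
175 (277, [27.5, -5.2, 104.0]) (291, [27.5, 4.5, 104.0])
200 (277, [9.6, -5.3, 103.7]) (291, [9.4, 4.6, 104.1])
225 (277, [-9.3, -5.4, 104.1]) (291, [-9.5, 4.7, 104.6])
250 (277, [-28.8, -5.5, 103.9]) (290, [-28.5, 4.1, 103.3])
275 (277, [-49.7, -5.7, 104.8]) (290, [-49.4, 4.2, 104.1])
```

View pics/w9.png

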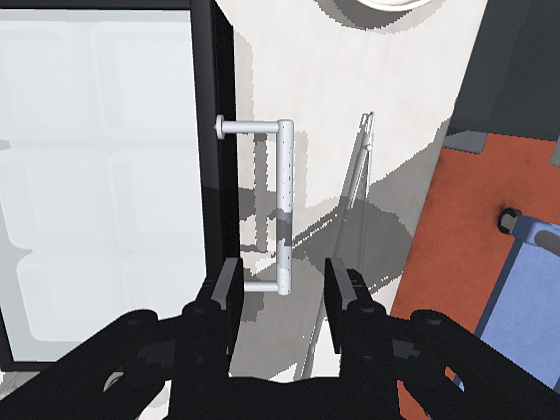

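The bar stands centred between the fingers and parallel to the pads, at column 285, rows 120–293.

```bash
python3 -m creep '[{"tx":0,"ty":0,"tz":-35,"ax":0,"ay":0,"az":0,"hand":36},{"tx":0,"ty":0,"tz":-65,"ax":0,"ay":0,"az":0,"hand":36},{"tx":0,"ty":0,"tz":-88,"ax":0,"ay":0,"az":0,"hand":36},{"tx":0,"ty":0,"tz":-99,"ax":0,"ay":0,"az":0,"hand":36},{"tx":0,"ty":0,"tz":-99,"ax":0,"ay":0,"az":0,"hand":25},{"tx":0,"ty":0,"tz":-99,"ax":0,"ay":0,"az":0,"hand":12},{"tx":0,"ty":0,"tz":-99,"ax":0,"ay":0,"az":0,"hand":5},{"tx":0,"ty":0,"tz":-99,"ax":0,"ay":0,"az":0,"hand":5}]' 35
python3 - <<'E'
import numpy as np
for d in range(0,61,5):
    t=np.radians(d)+.017; s=235.03*(np.cos(.017)-np.cos(t)); print(d,(s*.983).round(1),(s*.184).round(1),(235.03*(np.sin(t)-np.sin(.017))).round(1))
E
```

```text
time: 13.5
tcp_pos: [417.2, 226.3, 100.2]
tool_rot: [0.769, -0.639, 0.0, -0.001]
ft_force: [-8.1, -1.2, 11.4]
width: 5.3
gripper_force: 9.3
0 0.0 0.0 0.0
5 1.2 0.2 20.5
10 4.2 0.8 40.7
15 8.9 1.7 60.7
20 15.3 2.9 80.1
25 23.3 4.4 98.9
30 32.9 6.2 117.0
35 44.0 8.2 134.1
40 56.6 10.6 150.1
45 70.4 13.2 165.0
50 85.5 16.0 178.6
55 101.7 19.0 190.8
60 118.9 22.3 201.5
```

```bash
python3 -m creep '[{"tx":0,"ty":0,"tz":0,"ax":0,"ay":0,"az":0,"hand":5},{"tx":0,"ty":0,"tz":0,"ax":0,"ay":0,"az":0,"hand":5}]' 35
python3 look.py w10 lid_bar
```

```text
time: 13.7
tcp_pos: [417.2, 226.4, 100.3]
tool_rot: [0.77, -0.639, 0.0, -0.001]
ft_force: [-7.0, -2.0, 11.3]
width: 5.1
gripper_force: 8.9
lid_bar 0.85 [285. 272.] [418.7 224.1  97.3]
```

View pics/w10.png

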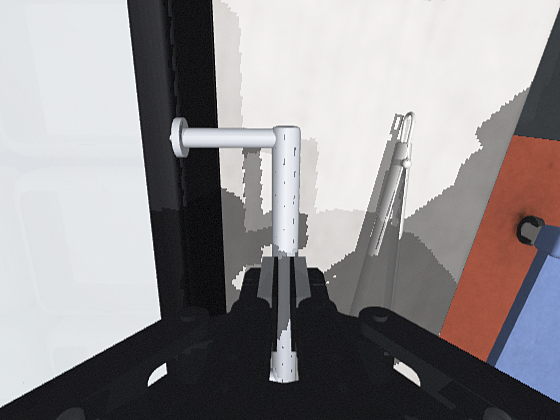

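Run:
```python
from h import *
z=np.load('w10.npz'); P=cloud(z['K'],z['T'],z['d']); s=env.observe(); M=R.from_quat(s["tool_rot"]).as_matrix(); L=(P-s["tcp_pos"])@M
for v in range(235,385,10):
  print(v,[(u,*L[v,u].round(0).astype(int).tolist()) for u in range(250,322,5)])
```

```text
235 [(250, -17, -26, 102), (255, -17, -22, 101), (260, -17, -19, 101), (265, -17, -15, 100), (270, -17, -12, 102), (275, 19, -5, 6), (280, 19, -3, 4), (285, 20, -1, 3), (290, 19, 1, 4), (295, 19, 3, 6), (300, -17, 10, 102), (305, -17, 14, 101), (310, -17, 18, 102), (315, -17, 21, 102), (320, -17, 25, 101)]
245 [(250, -25, -26, 101), (255, -25, -23, 101), (260, -25, -19, 102), (265, -25, -15, 101), (270, -25, -12, 103), (275, 14, -5, 6), (280, 15, -3, 4), (285, 15, -1, 4), (290, 15, 1, 3), (295, 14, 3, 5), (300, -25, 10, 102), (305, -25, 14, 101), (310, -25, 18, 101), (315, -25, 22, 102), (320, -25, 25, 103)]
255 [(250, -33, -27, 101), (255, -33, -23, 101), (260, -33, -19, 102), (265, -33, -15, 102), (270, -33, -12, 102), (275, 9, -5, 6), (280, 10, -3, 3), (285, 10, -1, 3), (290, 9, 1, 5), (295, 9, 4, 6), (300, -33, 11, 102), (305, -33, 14, 102), (310, -33, 18, 101), (315, -33, 22, 101), (320, -33, 25, 102)]
265 [(250, -41, -27, 101), (255, -41, -23, 102), (260, -41, -19, 102), (265, 11, -9, -9), (270, 11, -7, -9), (275, 12, -5, -9), (280, 6, -3, 3), (285, 5, -1, 4), (290, 11, 1, -8),
[... 2648 characters left out ...]
), (295, -46, 4, 9), (300, -4, 4, -44), (305, 12, 4, -63), (310, 17, 5, -69), (315, 17, 6, -69), (320, 17, 7, -70)]
365 [(250, 17, -9, -73), (255, 17, -8, -72), (260, 12, -7, -66), (265, -8, -8, -43), (270, -131, -13, 102), (275, -50, -6, 6), (280, -48, -3, 4), (285, -48, -1, 4), (290, -49, 2, 5), (295, -52, 4, 8), (300, -8, 4, -43), (305, 8, 4, -62), (310, 16, 4, -72), (315, 17, 6, -73), (320, 17, 7, -73)]
375 [(250, 17, -9, -76), (255, 18, -8, -76), (260, 8, -7, -65), (265, -8, -7, -48), (270, -56, -8, 7), (275, -55, -6, 6), (280, -54, -3, 4), (285, -54, -1, 4), (290, -55, 2, 5), (295, -57, 4, 8), (300, -7, 4, -48), (305, 6, 4, -64), (310, 14, 4, -73), (315, 17, 5, -76), (320, 17, 6, -75)]
```

The pads closed on top of the bar: the finger ends sit above it at row 258, and the reading shows a 5 mm opening. The finger ends therefore reach less far than assumed, so I'll reopen, go about 18 mm deeper and close again.

```bash
python3 -m creep '[{"tx":0,"ty":0,"tz":0,"ax":0,"ay":0,"az":0,"hand":20},{"tx":0,"ty":0,"tz":3,"ax":0,"ay":0,"az":0,"hand":36},{"tx":0,"ty":0,"tz":3,"ax":0,"ay":0,"az":0,"hand":36},{"tx":0,"ty":0,"tz":-6,"ax":0,"ay":0,"az":0,"hand":36},{"tx":0,"ty":0,"tz":-12,"ax":0,"ay":0,"az":0,"hand":36},{"tx":0,"ty":0,"tz":-18,"ax":0,"ay":0,"az":0,"hand":36},{"tx":0,"ty":0,"tz":-18,"ax":0,"ay":0,"az":0,"hand":36}]' 35
python3 -m creep '[{"tx":0,"ty":0,"tz":0,"ax":0,"ay":0,"az":0,"hand":22},{"tx":0,"ty":0,"tz":0,"ax":0,"ay":0,"az":0,"hand":12},{"tx":0,"ty":0,"tz":0,"ax":0,"ay":0,"az":0,"hand":6},{"tx":0,"ty":0,"tz":0,"ax":0,"ay":0,"az":0,"hand":6},{"tx":0,"ty":0,"tz":0,"ax":0,"ay":0,"az":0,"hand":6}]' 35
```

```text
time: 14.5
tcp_pos: [416.3, 225.4, 78.3]
tool_rot: [0.769, -0.639, -0.0, 0.001]
ft_force: [-0.7, 0.1, -0.0]
width: 35.9
gripper_force: 0.0
time: 15.0
tcp_pos: [416.9, 226.0, 79.9]
tool_rot: [0.769, -0.639, -0.0, -0.0]
ft_force: [-1.7, 0.1, 1.6]
width: 10.7
gripper_force: 34.2
```

```bash
python3 -m creep '[{"tx":0.4,"ty":0,"tz":10,"ax":0,"ay":0,"az":0,"hand":6},{"tx":1.2,"ty":0.2,"tz":20.5,"ax":0,"ay":0,"az":0,"hand":6},{"tx":2.5,"ty":0.5,"tz":30.5,"ax":0,"ay":0,"az":0,"hand":6},{"tx":4.2,"ty":0.8,"tz":40.7,"ax":0,"ay":0,"az":0,"hand":6},{"tx":6.4,"ty":1.2,"tz":50.8,"ax":0,"ay":0,"az":0,"hand":6},{"tx":8.9,"ty":1.7,"tz":60.7,"ax":0,"ay":0,"az":0,"hand":6},{"tx":11.9,"ty":2.2,"tz":70.5,"ax":0,"ay":0,"az":0,"hand":6},{"tx":15.3,"ty":2.9,"tz":80,"ax":0,"ay":0,"az":0,"hand":6}]' 35
python3 look.py w11 lid_bar
```

```text
time: 15.8
tcp_pos: [431.6, 228.6, 160.2]
tool_rot: [0.769, -0.639, -0.001, 0.001]
ft_force: [-6.9, 1.0, -0.4]
width: 10.6
gripper_force: 34.1
lid_bar 0.75 [285. 290.] [433.4 225.5 174.8]
```

```bash
python3 -m creep '[{"tx":3.9,"ty":0.7,"tz":9.5,"ax":0,"ay":0,"az":0,"hand":6},{"tx":8,"ty":1.5,"tz":18.8,"ax":0,"ay":0,"az":0,"hand":6},{"tx":12.7,"ty":2.4,"tz":28,"ax":0,"ay":0,"az":0,"hand":6},{"tx":17.6,"ty":3.3,"tz":37,"ax":0,"ay":0,"az":0,"hand":6},{"tx":23,"ty":4.3,"tz":45.6,"ax":0,"ay":0,"az":0,"hand":6},{"tx":28.7,"ty":5.3,"tz":54,"ax":0,"ay":0,"az":0,"hand":6},{"tx":34.9,"ty":6.5,"tz":62.2,"ax":0,"ay":0,"az":0,"hand":6},{"tx":41.3,"ty":7.7,"tz":70,"ax":0,"ay":0,"az":0,"hand":6}]' 35
cat > ang.py <<'E'
import sys; from h import *
t=sys.argv[1]; z=np.load(t+'.npz'); P=cloud(z['K'],z['T'],z['d']); im=cv2.imread(f'pics/{t}.png').astype(int)
s=env.observe(); M=R.from_quat(s["tool_rot"]).as_matrix(); L=(P-s["tcp_pos"])@M
H=np.array([648.4,268.7]); u=np.array([.983,.184]); w=np.array([-.184,.983])
a=-(P[...,:2]-H)@u; c=(P[...,:2]-H)@w; Z=P[...,2]-88
r=np.hypot(a,Z); th=np.degrees(np.arctan2(Z,a))
m=(r>40)&(r<185)&(abs(c)<138)&(th>8)&(th<90)
print('lid pts',m.sum(), np.percentile(th[m],[5,25,50,75,95]).round(1) if m.sum() else '')
b=(abs(L[...,1])<9)&(abs(L[...,0])<75)&(abs(L[...,0])>13)&(L[...,2]>-30)&(L[...,2]<15)&(im.min(-1)>90)
Q=P[b]; print('bar',b.sum(), np.percentile(L[b],[2,50],axis=0).round(1).tolist() if b.sum() else ''); print('r,th of bar pts',np.median(r[b]).round(1),np.median(th[b]).round(1))
E
python3 look.py w12 lid_bar; python3 ang.py w12
```

```text
time: 16.7
tcp_pos: [471.5, 235.8, 231.1]
tool_rot: [0.77, -0.639, -0.001, 0.002]
ft_force: [-15.5, -0.9, 10.5]
width: 10.5
gripper_force: 34.4
lid pts 39143 [40.7 41.  41.5 42.3 44.7]
bar 5754 [[-40.3, -6.8, -13.0], [33.0, -0.6, -11.2]]
r,th of bar pts 237.2 41.1
```

```bash
python3 -m creep '[{"tx":5.5,"ty":1,"tz":8.6,"ax":0,"ay":0,"az":0,"hand":6},{"tx":12,"ty":2.2,"tz":16.5,"ax":0,"ay":0,"az":0,"hand":6},{"tx":19.2,"ty":3.6,"tz":24,"ax":0,"ay":0,"az":0,"hand":6},{"tx":27,"ty":5,"tz":30.5,"ax":0,"ay":0,"az":0,"hand":6},{"tx":35,"ty":6.5,"tz":37,"ax":0,"ay":0,"az":0,"hand":6},{"tx":43.2,"ty":8,"tz":43,"ax":0,"ay":0,"az":0,"hand":6},{"tx":52,"ty":9.6,"tz":48.5,"ax":0,"ay":0,"az":0,"hand":6},{"tx":52,"ty":9.6,"tz":48.5,"ax":0,"ay":0,"az":0,"hand":6}]' 35
python3 look.py w13 lid_bar; python3 ang.py w13
python3 - <<'E'
from h import *
for t in ['w12','w13']:
    z=np.load(t+'.npz'); P=cloud(z['K'],z['T'],z['d'])
    H=np.array([648.4,268.7]); u=np.array([.983,.184]); w=np.array([-.184,.983])
    a=-(P[...,:2]-H)@u; c=(P[...,:2]-H)@w; Z=P[...,2]-88; r=np.hypot(a,Z); th=np.degrees(np.arctan2(Z,a))
    m=(r>40)&(r<185)&(abs(c)<138)&(th>30)&(th<75)
    l=cv2.fitLine(np.c_[a[m],Z[m]].astype(np.float32),cv2.DIST_HUBER,0,.01,.01).ravel(); print(t,np.degrees(np.arctan(l[1]/l[0])))
E
```

```text
time: 17.6
tcp_pos: [526.6, 245.8, 281.4]
tool_rot: [0.769, -0.639, 0.001, -0.001]
ft_force: [-6.9, -0.5, 7.9]
width: 10.6
gripper_force: 34.8
lid_bar 0.87 [283. 286.] [529.1 242.9 293.1]
lid pts 19752 [59.  59.3 59.8 60.6 63.2]
bar 5677 [[-42.0, -7.8, -12.5], [31.9, -2.0, -10.8]]
r,th of bar pts 238.2 59.1
w12 39.39586
w13 57.518883
```

```bash
python3 -m creep '[{"tx":4.3,"ty":0.8,"tz":3.2,"ax":0,"ay":0,"az":0,"hand":6},{"tx":8.6,"ty":1.6,"tz":6,"ax":0,"ay":0,"az":0,"hand":6},{"tx":8.6,"ty":1.6,"tz":6,"ax":0,"ay":0,"az":0,"hand":6},{"tx":8.6,"ty":1.6,"tz":6,"ax":0,"ay":0,"az":0,"hand":6},{"tx":8.6,"ty":1.6,"tz":6,"ax":0,"ay":0,"az":0,"hand":6}]' 35
python3 look.py w14 lid_bar; python3 ang.py w14
python3 - <<'E'
from h import *
for t in ['w14']:
    z=np.load(t+'.npz'); P=cloud(z['K'],z['T'],z['d'])
    H=np.array([648.4,268.7]); u=np.array([.983,.184]); w=np.array([-.184,.983])
    a=-(P[...,:2]-H)@u; c=(P[...,:2]-H)@w; Z=P[...,2]-88; r=np.hypot(a,Z); th=np.degrees(np.arctan2(Z,a))
    m=(r>40)&(r<185)&(abs(c)<138)&(th>30)&(th<75)
    l=cv2.fitLine(np.c_[a[m],Z[m]].astype(np.float32),cv2.DIST_HUBER,0,.01,.01).ravel(); print(t,np.degrees(np.arctan(l[1]/l[0])))
im,d=imaging.grab_frame("scene"); cv2.imwrite('pics/scene2.png',im)
im2,d=imaging.grab_frame("side"); a=np.hstack([im[120:380,120:400],im2[120:380,200:480]]); b=cv2.imread('pics/w14.png')
cv2.imwrite('pics/final.png',np.vstack([a,b[:300]]))
E
```

```text
time: 18.2
tcp_pos: [534.5, 247.2, 286.3]
tool_rot: [0.769, -0.639, 0.001, -0.001]
ft_force: [-5.8, -0.3, 6.6]
width: 10.5
gripper_force: 34.6
lid_bar 0.9 [286. 288.] [535.6 244.9 297.4]
lid pts 18002 [61.3 61.7 62.1 63.  65.6]
bar 5647 [[-42.2, -7.4, -12.0], [32.1, -1.4, -10.2]]
r,th of bar pts 238.3 61.3
w14 59.80149
```

View pics/final.png

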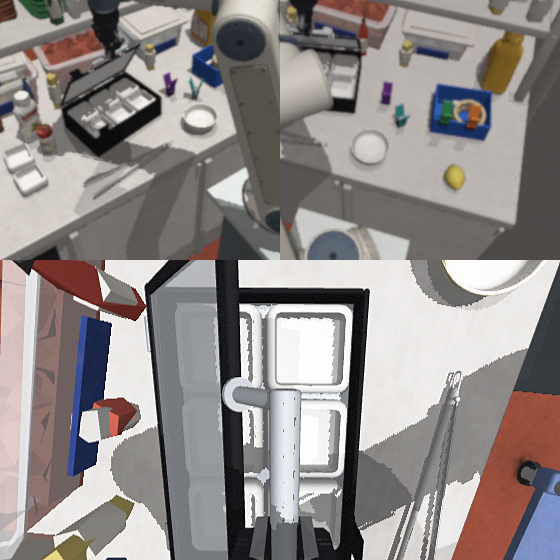

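The lid is open at about 59.8° with the bar held between the pads. The orange clip sits on the bin rim beside the green one, and the bowl, jar and lemon are untouched.

```bash
python3 -c "
from rig import job; print(job.finish_job())"
```

```text
the job is handed in; nothing more can be done
None
```

The job is handed in at about 18 s of the 58 s allowed: the orange clip is closed on the bin's front rim beside the green one, and the lid is held by its bar at a measured 59.8°, with the bowl, jar and lemon left alone.

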